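Press a vial cap home: three clicks on the bench press, and hold

TASK

The cap of the vial in the white bin has to be pressed home: lift the vial out of the bin, leaving the two stoppers in it, lay it lengthwise on the two saddles of the small bench press with its white cap toward the sprung pad, and let go of it. Then pull the press lever round toward the robot by its upright grip until you have felt three clicks, never a fourth, which would crack the glass. The lever springs back if released, so finish holding it there at the third click, and leave everything else standing where it is.

Things in the scene. Friction and masses are not known exactly. Their poses are not given: they have to be found in the camera images.
- bin: open white plastic bin, 150 x 196 mm and 34 mm high, 3 mm walls and floor, fixed; origin under the centre of its underside, long side along its y. It holds the vial and two stoppers.
- vial: the only vial in the bin: a capped glass sample vial lying on its side, 52 mm long, 12 mm wide, 13 mm high, 12 g, it does not roll; origin at the centre of its underside as it lies, long axis along its y, white cap at its -y end (rounded glass end at +y), z up. Its cap end points roughly (within 0.8 rad) the way the press's -y points.
- vial_mid (a point): the middle of the vial, on its axis, 6.5 mm above its underside
- vial_cap (a point): the middle of the vial's cap end, 26 mm from vial_mid along the vial's -y
- cap_press: small bench press, grey cast base 116 x 252 mm, fixed. Origin on the worktop under the vial's place, z up. The vial lies along its y, cap to -y, between a fixed anvil at +y (rubber face at y = +32 mm, top 60 mm high) and the sprung pad at -y (face at y = -32 mm with the lever at rest). Behind the pad stand a guide block (y -67 to -85 mm, 56 mm high) and the lever's pivot post, 79 mm high.
- vial_place (a point): where the middle of the vial comes to lie: 42.5 mm above the worktop, over the press's origin; a vial laid there has 6 mm free at each end. It rests on two aluminium saddles (its underside at 36 mm), 15 mm long with middles at y = +-24.5 mm, so 34 mm between them is free for fingers down to 18.5 mm; 15 mm wide inside, flared lips to 42 mm high, 25 mm over all.
- lever_pivot (a point): the lever's upright pivot axis at worktop height, at x = +30, y = -115 mm in the press frame
- press_lever: the press lever: dark flat bar, level, top 65 mm above the worktop. Origin on the pivot axis at worktop height; the bar points along its own -y. At rest that is the press's -y turned 0.436 rad away from the robot; pulled clockwise seen from above, the grip comes round towards the robot, by 1.08 rad at most. A spring always pulls it back (5 N at the grip, 9 N at the third click); nothing locks it.
- lever_handle (a point): the point to hold on the lever: on the axis of its black round upright grip, 94 mm above the worktop, 140 mm from the pivot. The grip is 24 mm thick, from 67 to 113 mm above the worktop, and spins freely on its own axis, so the hand need not turn.
- click_plate: steel plate with five saw teeth under the lever, origin on the pivot axis at worktop height. Its angle differs a little each time: the first click comes at 0.41 to 0.51 rad of lever swing, the next 0.13 rad (18 mm at the grip) apart. Before each, the pull at the grip rises by about 4 N over 11 mm; the click is its fall by about 6 N within 5 mm, as a sprung roller drops behind the tooth.
- press_pad: the sprung pad of the press, a rubber-faced disc 19 mm across that presses on the vial's cap, with about 12 N at the third click; it touches the cap from about 0.4 rad of lever swing
- stopper_1: red-brown rubber stopper in the bin, 28 mm across the top, 24 mm high, origin under its foot
- stopper_2: a second stopper like it, in the bin
- timer: white count-down timer standing on its edge behind the press, 20 x 64 x 60 mm, origin under it
- beaker_small: small glass beaker, 50 x 55 x 58 mm, standing at the back, origin under it
- press_grip: the black revolving grip on the lever, carried by it; origin on the grip's axis at worktop height

How it is judged:
On the way, in this order (a step that is already met when the one before it is completed fails the run):
1. the vial is lifted clear out of the bin (height (world z) of vial_mid above 0.06 m and contact force between the fingers and vial above 0.5 N), for 0.1 s.
2. the vial lies on both saddles, cap toward the pad, let go, with the lever still short of the first click (x of vial_mid in the frame of cap_press between -0.004 and 0.004 m and y of vial_mid in the frame of cap_press between -0.014 and 0.014 m and z of vial_mid in the frame of cap_press between 0.039 and 0.046 m and y of vial_cap in the frame of cap_press below -0.008 m and angle between the y axis of vial and the y axis of cap_press, either way round below 0.12 rad and contact force between the fingers and vial below 0.05 N and linear speed of vial below 0.03 m/s and x of lever_handle in the frame of click_plate above 0.012 m), for 0.2 s.
At the end, for the whole second after the job is handed in: the fingers hold the lever (over 1.5 N on it) at rest between the third and the fourth click, the vial lies on the saddles (axis within 4 mm and 0.12 rad, 39 to 46 mm high) with its cap to the pad, untouched by the fingers, and the pad presses on it with more than 6 N (x of vial_mid in the frame of cap_press between -0.004 and 0.004 m and y of vial_mid in the frame of cap_press between -0.014 and 0.014 m and z of vial_mid in the frame of cap_press between 0.039 and 0.046 m and y of vial_cap in the frame of cap_press below -0.008 m and angle between the y axis of vial and the y axis of cap_press, either way round below 0.12 rad and x of lever_handle in the frame of click_plate between -0.0557 and -0.0399 m and contact force between the fingers and press_lever above 1.5 N and contact force between press_pad and vial above 6 N and contact force between the fingers and vial below 0.05 N and linear speed of press_grip below 0.02 m/s); the arm keeps its last pose, push and grip.
It fails at once if the lever passes the fourth click (x of lever_handle in the frame of click_plate below -0.0576 m).
It fails at once if a stopper leaves its place in the bin (over 25 mm) (distance of any of stopper_1, stopper_2 from where it was at the start of the episode above 0.025 m).
It fails at once if the timer or the small beaker is moved (over 20 mm) (distance of any of timer, beaker_small from where it was at the start of the episode above 0.02 m).
It also fails if it takes over 66 s, if anything falls off the work surface, if the arm or the gripper's body presses on something with over 40 N, if the wrist force passes 120 N, or if a joint passes its speed limit or range.

ROBOT

A 6-joint arm with a two-finger parallel gripper is mounted at the origin on a cart in front of the work surface, level with it; the furniture and walls round the work are solid. World frame = base frame: x ahead of the robot, y to its left, z up, the work surface at z = 0. Lengths are in m, angles in rad, forces in N, time in s.
With the tool pointing down it reaches from about 0.35 to 0.775 m from the base axis. Payload 7.3 kg.
Tool frame: the origin (TCP) lies midway between the tips of the shut fingers; the grasp point (between the pads) lies 19 mm behind it (robot.tcp_to_grasp is the distance from the TCP to the grasp point, in m); z points along the fingers, y is the line along which they close (so a half turn about z gives the same grasp; the last joint's range is limited). The gripper opens to 92 mm and grips with 3 to 60 N. Pads are 19 mm wide; open, the fingers measure 130 mm over their backs; the gripper's body (75 mm by 190 mm) begins 47 mm behind the grasp point.
Start: joints at [1.201, 0.342, 1.524, -0, 1.275, -0.146], TCP at [0.117, 0.512, 0.193] pointing down, gripper open.
Joint ranges: [-2.53, 2.53], [-0.77, 2.02], [0.04, 2.7], [-1, 4.14], [0.28, 2.66], [-3.11, 3.11]. Speed limits (rad/s): [2.57, 2.57, 3.14, 3.14, 3.14, 3.14].

INTERFACE

Orientations are given as [roll, pitch, yaw] about the fixed x, y, z axes, in that order (R = Rz(yaw) Ry(pitch) Rx(roll)).
In Python, from cell import readout, cams, ticket, robot gives the robot as it stands. The module is installed in compiled form; this text tells all that it offers.
- The arm moves only by the tool jog_arm, never from a script. Its argument "plan" is a list of rows, each a list of 5 numbers: the shift along the world's x, y, z each as a share of 0.08 m, from -1 to 1, then the turn about the world's z as a share of 90 degrees, from -1 to 1, then the opening, from -1 (shut) to 1 (fully open). A call has 1 to 12 rows; each row is the pose to reach, as a shift and turn from the pose commanded when the call began; what a row does not reach only later rows make up. A row lasts 1/10 s, in which the tool goes at most 50 mm and 8.59 degrees, less where a joint would pass 70% of its speed; a pose out of reach is approached as far as the arm can. A call with a number of a shift or a turn outside -1 to 1 is refused whole. A call with a gripper value outside its range is refused whole. The fingers move at their own pace and stop on an object; "squeeze" is the grip in N (left out, the last holds). Time passes only in rows, so rows that repeat a pose let the fingers close. It gives the time, the measured TCP pose, the force, the opening and the grip force at its end, in the units of the state.
- readout.observe(): the state, without advancing time (a new reading comes with each control period).
- cams.read_camera(name): name is "scene" or "top" or "wrist"; returns the picture (420x560x3 uint8, blue, green, red); there is no depth.
- cams.calibration(name): a dict with "K" (3x3 intrinsics, pixels), "k1" (the pictures are not rectified: a ray, as slopes to the right and down, at radius r is drawn at 1 + k1 r^2 times it, then the intrinsics apply), "world_from_camera" (4x4, takes a point from camera to world coordinates). Camera axes: x right, y down, z forward; pixel columns grow to the right and rows downward; lengths in m; the calibration is good to about 2 mm. A picture is of the moment at which its call begins: read the wrist's pose just before it. calibration takes no time and is no camera call; for the wrist camera it gives the pose at the moment of the call.
- ticket.hand_in(): hands the job in; it is judged then, once.
The state is a dict: "time": time; "qpos": joint angles; "qvel": joint speeds; "joint_efforts": joint torques, N m; "tool_pos": TCP position; "tool_rot": TCP orientation; "contact_force": force on the tool from outside, world axes, zero at the start; "torque": the same for the moment, N m; "opening": finger opening in m; "grip_force": force on a finger pad.
Only numpy, scipy, OpenCV 4.12 (cv2) and the standard library are available. Lean on these libraries where they do the work, as an engineer would, in place of code of your own. Each camera call takes 0.05 s, during which the arm holds its last target. There are 200 camera calls.

## Working session

There is one attempt and no reset: what is moved stays moved. The work goes in short steps, Python scripts to look and compute and a tool call to move; the robot and the scene stay as the last step left them, time stands still between calls to the robot, and variables do not carry over. Pictures are saved under pics/ and viewed, at most 13 in all, crops included, and the job is handed in when it is done.

Besides the shell and the picture viewer there is one more tool, called by a JSON object that holds its "method" and its "body". jog_arm: Moves the arm, as the interface text tells. Shift numbers are shares of 0.08 m and turn numbers shares of 90 degrees, none past 1 either way. Its arguments: {"type":"object","properties":{"plan":{"type":"array"},"squeeze":{"type":"number"}},"required":["plan"]}

```bash
mkdir -p pics; cat > h.py <<'E'
import numpy as np, cv2
from cell import readout, cams, ticket, robot
def ray(cal,u,v):
    K=np.array(cal["K"]);k1=cal["k1"]
    d=np.array([(u-K[0,2])/K[0,0],(v-K[1,2])/K[1,1]]);s=d.copy()
    for _ in range(30): s=d/(1+k1*(s@s))
    T=np.array(cal["world_from_camera"]); return T[:3,3],T[:3,:3]@np.array([s[0],s[1],1])
def at(cal,u,v,z):
    o,r=ray(cal,u,v); return o+r*(z-o[2])/r[2]
def proj(cal,p):
    T=np.linalg.inv(np.array(cal["world_from_camera"]));q=T[:3,:3]@np.array(p)+T[:3,3]
    s=q[:2]/q[2];s=s*(1+cal["k1"]*(s@s));K=np.array(cal["K"]);return K[0,0]*s[0]+K[0,2],K[1,1]*s[1]+K[1,2]
E
python3 - <<'E'
from h import *
s=readout.observe();print(s)
for n in("top","scene","wrist"):
    c=cams.calibration(n);print(n,np.round(c["K"],1).tolist(),c["k1"],np.round(c["world_from_camera"],3).tolist())
    im=cams.read_camera(n);cv2.imwrite(f"pics/{n}0.png",im)
a=cv2.imread("pics/top0.png");cv2.imwrite("pics/top0b.png",cv2.resize(a,(800,600),interpolation=cv2.INTER_CUBIC))
E
```

```text
{'time': 0.0, 'qpos': array([ 1.20096746e+00,  3.42706377e-01,  1.52501280e+00, -1.58494583e-05,
        1.27538720e+00, -1.45968475e-01]), 'qvel': array([-0.00071516,  0.00014787,  0.0001944 , -0.00194504, -0.00113428,
        0.00013409]), 'joint_efforts': array([-1.29285399e-04, -4.31224573e+01, -2.44227809e+01,  7.17479177e-02,
        5.58750762e-02, -1.09180442e-04]), 'tool_pos': array([0.11634915, 0.51147972, 0.19195495]), 'tool_rot': array([-3.14009282e+00, -2.05177816e-04,  2.91773673e+00]), 'contact_force': array([-0.50892778, -0.90458842,  0.45517132]), 'torque': array([0.04683583, 0.00861509, 0.03757883]), 'grip_force': 0.0, 'opening': 0.09170821058992794}
top [[535.7, 0.0, 277.9], [0.0, 535.7, 198.9], [0.0, 0.0, 1.0]] 0.06885486476451796 [[-0.011, -0.982, 0.187, 0.351], [-1.0, 0.016, 0.021, 0.084], [-0.023, -0.187, -0.982, 1.319], [0.0, 0.0, 0.0, 1.0]]
scene [[470.7, 0.0, 281.0], [0.0, 470.7, 216.7], [0.0, 0.0, 1.0]] -0.08050811766942745 [[-0.889, -0.25, 0.383, 0.144], [-0.458, 0.475, -0.752, 0.922], [0.006, -0.844, -0.536, 0.665], [0.0, 0.0, 0.0, 1.0]]
wrist [[358.1, 0.0, 274.7], [0.0, 358.1, 208.4], [0.0, 0.0, 1.0]] -0.008312759837786515 [[0.222, 0.943, 0.248, 0.051], [0.975, -0.214, -0.059, 0.527], [-0.003, 0.255, -0.967, 0.386], [0.0, 0.0, 0.0, 1.0]]
```

View pics/top0b.png

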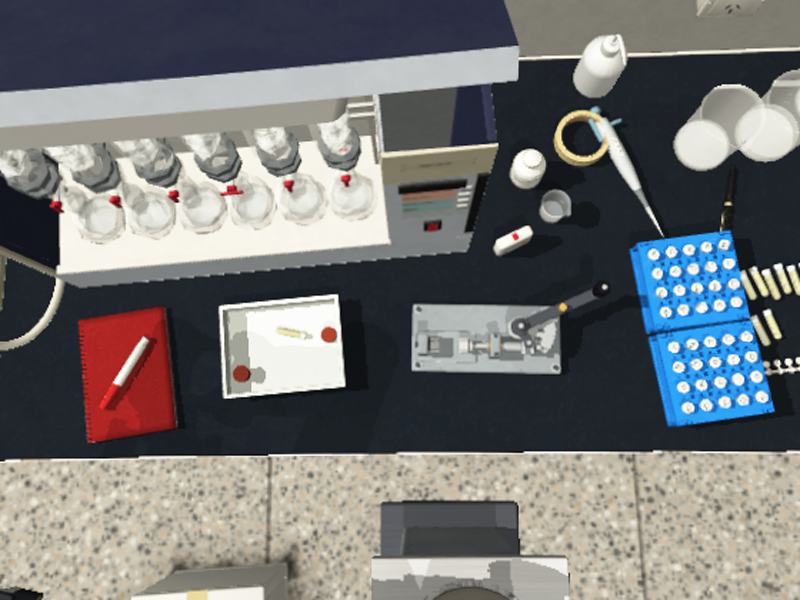

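View pics/scene0.png

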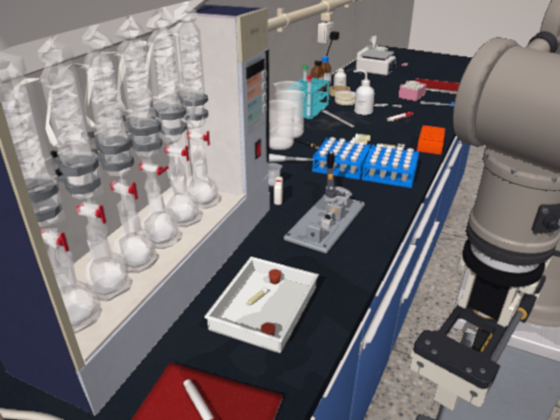

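The top view shows the bin on the left, with the vial at about (293,332) in the 800x600 view and stoppers at (329,335) and (241,373). The press is at about (487,340), with the lever pointing right and away and its grip at (601,288). Next I'll enlarge these.

```bash
python3 - <<'E'
from h import *
a=cv2.imread("pics/top0.png")
p=cv2.resize(a[193:268,283:428],None,fx=5.5,fy=5.5,interpolation=cv2.INTER_CUBIC)
b=cv2.resize(a[220:255,185:245],None,fx=5,fy=5,interpolation=cv2.INTER_CUBIC)
o=np.zeros((600,800,3),np.uint8);o[:p.shape[0],:p.shape[1]]=p[:, :800];o[420:420+b.shape[0],:b.shape[1]]=b
cv2.imwrite("pics/crop1.png",o)
c=cams.calibration("top")
for u,v,z in[(193,233,.009),(222,235,.009),(289,214,0.012),(393,214,.012),(289,259,.012),(393,261,.012),(421,201,.113)]:print(u,v,at(c,u,v,z).round(4))
E
```

```text
193 233 [0.5185 0.3223 0.009 ]
222 235 [0.5125 0.2507 0.009 ]
289 214 [0.5618 0.085  0.012 ]
393 214 [ 0.558  -0.1696  0.012 ]
289 259 [0.4512 0.0867 0.012 ]
393 261 [ 0.4435 -0.1635  0.012 ]
421 201 [ 0.5709 -0.2142  0.113 ]
```

View pics/crop1.png

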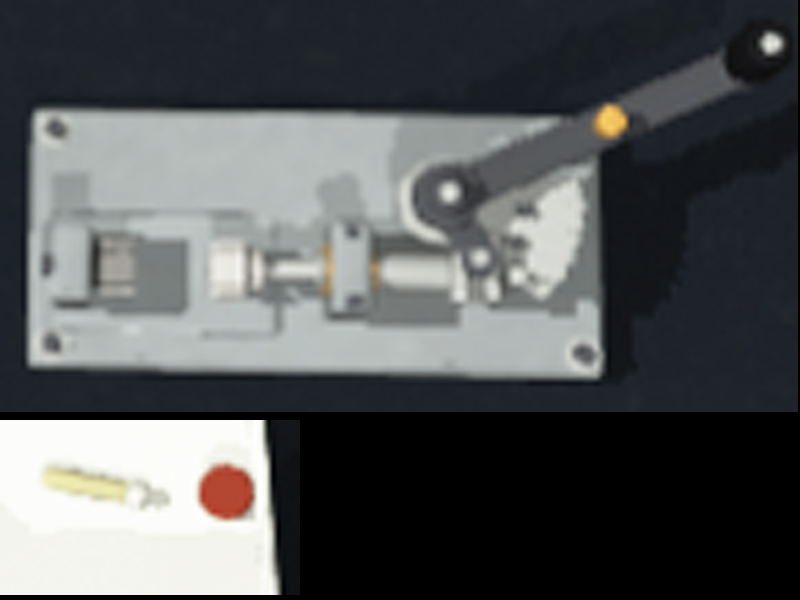

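{"method": "jog_arm", "body": {"plan": [[1, -0.55, 0, -0.195, -0.1], [1, -0.55, 0, -0.195, -0.1], [1, -0.55, 0, -0.195, -0.1], [1, -0.55, 0, -0.195, -0.1]], "squeeze": 10}}

```text
time: 0.55
tool_pos: [0.197, 0.4676, 0.1925]
tool_rot: [-3.141, -0.0, 2.61]
contact_force: [0.0, -0.0, -0.1]
opening: 0.0647
grip_force: 0.0
```

{"method": "jog_arm", "body": {"plan": [[1, -0.55, 0, -0.195, -0.1], [1, -0.55, 0, -0.195, -0.1], [1, -0.55, 0, -0.195, -0.1], [1, -0.55, 0, -0.195, -0.1]]}}

```text
time: 0.95
tool_pos: [0.276, 0.4242, 0.1925]
tool_rot: [-3.141, -0.001, 2.306]
contact_force: [-0.1, 0.0, -0.0]
opening: 0.0415
grip_force: 0.0
```

{"method": "jog_arm", "body": {"plan": [[1, -0.55, 0, -0.195, -0.1], [1, -0.55, 0, -0.195, -0.1], [1, -0.55, 0, -0.195, -0.1], [1, -0.55, 0, -0.195, -0.1]]}}

```text
time: 1.35
tool_pos: [0.3555, 0.3806, 0.1924]
tool_rot: [-3.141, -0.001, 2.002]
contact_force: [-0.3, 0.7, 0.8]
opening: 0.0413
grip_force: 0.0
```

{"method": "jog_arm", "body": {"plan": [[1, -0.55, 0, -0.195, -0.1], [1, -0.55, 0, -0.195, -0.1], [1, -0.55, 0, -0.195, -0.1], [1, -0.55, 0, -0.195, -0.1]]}}

```text
time: 1.75
tool_pos: [0.4352, 0.337, 0.1924]
tool_rot: [-3.14, -0.0, 1.696]
contact_force: [-0.2, 0.1, -0.5]
opening: 0.0412
grip_force: 0.0
```

{"method": "jog_arm", "body": {"plan": [[0.95, -0.55, 0, -0.195, -0.1], [0.95, -0.55, 0, -0.195, -0.1], [0.95, -0.55, 0, -0.195, -0.1], [0.95, -0.55, 0, -0.195, -0.1], [0.95, -0.55, 0, -0.195, -0.1]]}}

```text
time: 2.25
tool_pos: [0.5106, 0.2935, 0.1927]
tool_rot: [-3.141, -0.0, 1.391]
contact_force: [-0.9, -0.3, 0.2]
opening: 0.0413
grip_force: 0.0
```

```bash
python3 - <<'E'
from h import *
import json
c=cams.calibration("wrist");im=cams.read_camera("wrist")
json.dump({k:np.array(v).tolist() for k,v in c.items()},open("w1.json","w"))
s=readout.observe();print(s["time"],s["tool_pos"],s["tool_rot"],s["opening"])
for z in(.003,.0095):
  print(proj(c,[.5155,.287,z]),proj(c,[s["tool_pos"][0],s["tool_pos"][1],z]))
cv2.imwrite("pics/w1.png",cv2.resize(im,(800,600),interpolation=cv2.INTER_CUBIC))
E
```

```text
2.3 [0.51077589 0.29346781 0.1928288 ] [-3.14108947e+00 -1.96133268e-04  1.39059639e+00] 0.04129245373623825
(np.float64(279.5090118219178), np.float64(183.5506067224204)) (np.float64(274.1748142510022), np.float64(178.540970386332))
(np.float64(279.58387161589565), np.float64(184.6991403606437)) (np.float64(274.16222296525507), np.float64(179.61131737116966))
```

View pics/w1.png

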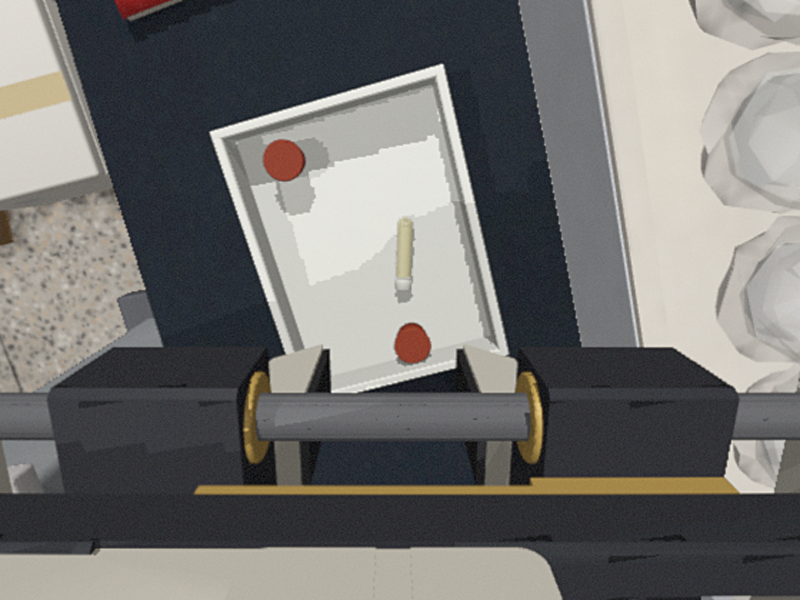

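The wrist view shows the vial running from (405,218) at the rounded end to (402,291) at the white cap. The stoppers are at (284,160) and (411,343).

```bash
python3 - <<'E'
from h import *
import json
c=json.load(open("w1.json"))
f=560/800
P=[at(c,u*f,v*f,.0095) for u,v in[(405,217),(402.5,292)]]
d=P[1]-P[0];print(P,np.linalg.norm(d),(P[0]+P[1])/2,"yaw",np.arctan2(d[0],-d[1])+np.pi/2)
a=cv2.imread("pics/w1.png")[200:310,350:460];
cv2.imwrite("pics/w1c.png",cv2.resize(a,(550,550),interpolation=cv2.INTER_CUBIC))
E
```

```text
[array([0.52564861, 0.32061882, 0.0095    ]), array([0.51400003, 0.2651533 , 0.0095    ])] 0.056675510276071574 [0.51982432 0.29288606 0.0095    ] yaw 1.3637899160334903
```

View pics/w1c.png

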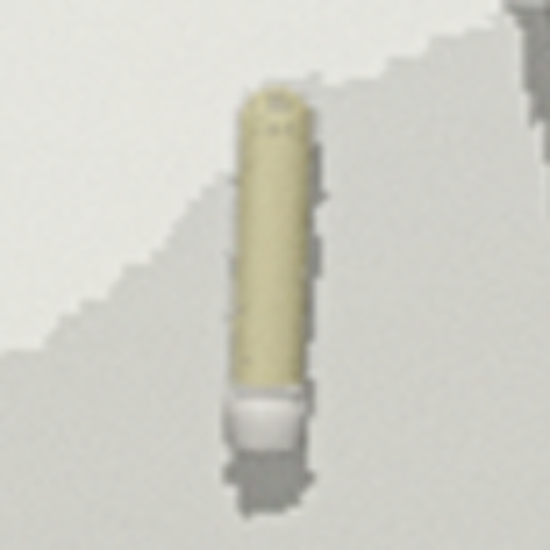

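The crop puts the vial ends at (405.6,217) and (403,290) in the 800-wide view. That gives a mid of about (0.519, 0.293), and the top camera agrees. Descending to grasp.

{"method": "jog_arm", "body": {"plan": [[0.11, 0, -1, -0.013, -0.1], [0.11, 0, -1, -0.013, -0.1], [0.11, 0, -1, -0.013, -0.1]]}}

```text
time: 2.6
tool_pos: [0.5176, 0.2918, 0.1086]
tool_rot: [-3.134, 0.005, 1.369]
contact_force: [0.1, 0.0, 0.3]
opening: 0.0413
grip_force: 0.0
```

{"method": "jog_arm", "body": {"plan": [[0, 0, -0.5, 0, -0.1], [0, 0, -0.9, 0, -0.1], [0, 0, -1, 0, -0.1], [0, 0, -1, 0, -0.1]]}}

```text
time: 3.0
tool_pos: [0.521, 0.2925, 0.0333]
tool_rot: [-3.141, 0.0, 1.367]
contact_force: [0.6, -0.3, 0.3]
opening: 0.0411
grip_force: 0.0
```

{"method": "jog_arm", "body": {"plan": [[0, 0, -0.1, 0, -0.1], [0, 0, -0.2, 0, -0.1], [0, 0, -0.28, 0, -0.1], [0, 0, -0.34, 0, -0.1], [0, 0, -0.34, 0, -0.1]]}}

```text
time: 3.5
tool_pos: [0.5209, 0.2917, 0.0048]
tool_rot: [-3.141, 0.001, 1.366]
contact_force: [-0.3, -0.2, -0.6]
opening: 0.0412
grip_force: 0.0
```

{"method": "jog_arm", "body": {"plan": [[0, 0, 0, 0, -0.5], [0, 0, 0, 0, -0.7], [0, 0, 0, 0, -1], [0, 0, 0, 0, -1], [0, 0, 0, 0, -1], [0, 0, 0, 0, -1], [0, 0, 0, 0, -1]], "squeeze": 12}}

```text
time: 4.2
tool_pos: [0.5213, 0.2919, 0.0055]
tool_rot: [3.141, 0.0, 1.366]
contact_force: [0.9, -0.2, 0.4]
opening: 0.0005
grip_force: 0.0
```

The fingers shut fully, so the grasp missed. I'll raise the tool and look.

{"method": "jog_arm", "body": {"plan": [[0, 0, 0, 0, -0.1], [0, 0, 0, 0, -0.1], [0, 0, 0, 0, -0.1], [0, 0, 0, 0, -0.1]]}}

```text
time: 4.6
tool_pos: [0.5213, 0.292, 0.0055]
tool_rot: [3.141, -0.0, 1.366]
contact_force: [1.2, -0.0, 0.2]
opening: 0.0279
grip_force: 0.0
```

{"method": "jog_arm", "body": {"plan": [[0, 0, 1, 0, -0.1], [0, 0, 1, 0, -0.1], [0, 0, 1, 0, -0.1]]}}

```text
time: 4.9
tool_pos: [0.5242, 0.2932, 0.0904]
tool_rot: [3.134, -0.005, 1.366]
contact_force: [1.0, 0.7, -0.3]
opening: 0.0413
grip_force: 0.0
```

{"method": "jog_arm", "body": {"plan": [[0, 0, 1, 0, -0.1], [0, 0, 1, 0, -0.1], [0, 0, 1, 0, -0.1], [0, 0, 1, 0, -0.1]]}}

```text
time: 5.3
tool_pos: [0.5211, 0.2918, 0.165]
tool_rot: [-3.142, 0.0, 1.366]
contact_force: [-0.6, 0.2, -0.1]
opening: 0.0414
grip_force: 0.0
```

```bash
python3 - <<'E'
from h import *
import json
c=cams.calibration("wrist");im=cams.read_camera("wrist");t=cams.read_camera("top")
cv2.imwrite("pics/t2.png",t);cv2.imwrite("pics/w2raw.png",im)
json.dump({k:np.array(v).tolist() for k,v in c.items()},open("w2.json","w"))
s=readout.observe();print(s["time"],s["tool_pos"],s["tool_rot"],s["opening"])
p=s["tool_pos"];print(np.round(c["world_from_camera"],3).tolist(),proj(c,p),proj(c,[p[0],p[1],.0095]))
a=cv2.resize(im[120:290,180:380],(706,600),interpolation=cv2.INTER_CUBIC)
cv2.imwrite("pics/w2.png",a)
E
```

```text
5.4 [0.52026607 0.29148946 0.16345994] [-3.13877152e+00  1.96001673e-03  1.36585446e+00] 0.04165831216546237
[[0.979, -0.197, -0.052, 0.536], [-0.203, -0.946, -0.251, 0.359], [0.0, 0.257, -0.967, 0.359], [0.0, 0.0, 0.0, 1.0]] (np.float64(271.8970505777505), np.float64(236.66896885322578)) (np.float64(273.03119083309235), np.float64(185.03722672141964))
```

View pics/w2.png

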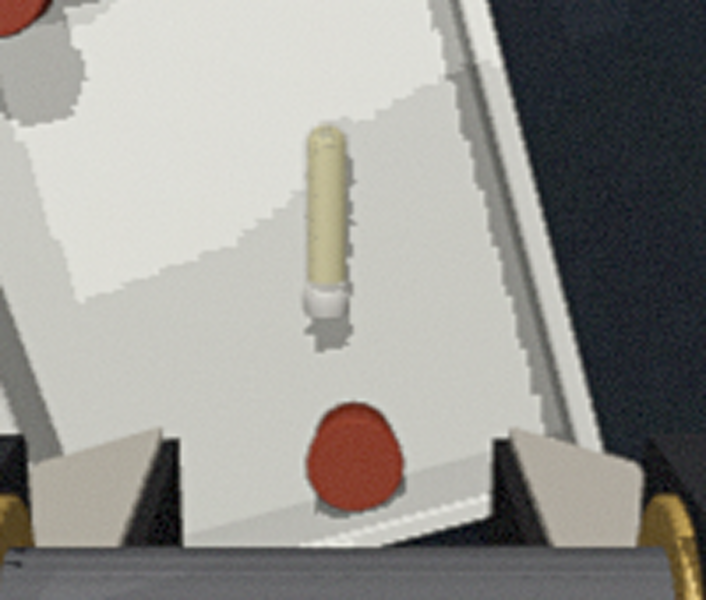

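The vial lies where it was, between the finger lines: its axis runs (326,128) to (326,315) in the crop, while the fingertips appear near row 435. I'll go down again and look at the height of the tips.

{"method": "jog_arm", "body": {"plan": [[0, 0, -1, 0, -0.1], [0, 0, -1, 0, -0.1], [0, 0, -1, 0, -0.1], [0, 0, -1, 0, -0.1]]}}

```text
time: 5.8
tool_pos: [0.5209, 0.2918, 0.0847]
tool_rot: [-3.14, 0.001, 1.366]
contact_force: [-0.1, 0.6, 0.7]
opening: 0.0415
grip_force: 0.0
```

{"method": "jog_arm", "body": {"plan": [[0, 0, -0.5, 0, -0.1], [0, 0, -0.8, 0, -0.1], [0, 0, -0.95, 0, -0.1], [0, 0, -1, 0, -0.1], [0, 0, -1, 0, -0.1]]}}

```text
time: 6.3
tool_pos: [0.5222, 0.2923, 0.0065]
tool_rot: [3.14, -0.001, 1.366]
contact_force: [0.1, 0.8, -0.5]
opening: 0.0414
grip_force: 0.0
```

```bash
python3 - <<'E'
from h import *
import json
c=cams.calibration("wrist");im=cams.read_camera("wrist");sc=cams.read_camera("scene");cs=cams.calibration("scene")
s=readout.observe();print(s["time"],s["tool_pos"],s["contact_force"],s["opening"],robot.tcp_to_grasp)
p=s["tool_pos"];print("w",proj(c,p),"s",proj(cs,p),proj(cs,[.5198,.293,.0095]))
c2=json.load(open("w2.json"));f=706/200
print([at(c2,180+326/f,120+v/f,.0095).round(4) for v in(128,315)])
a=cv2.resize(im[120:320,200:350],(450,600),interpolation=cv2.INTER_CUBIC)
b=cv2.resize(sc[250:350,200:258+0],(348,600),interpolation=cv2.INTER_CUBIC)
u,v=map(int,proj(cs,p));b=cv2.resize(sc[v-60:v+40,u-30:u+28],(348,600),interpolation=cv2.INTER_CUBIC)
print("scene crop origin",u-30,v-60)
cv2.imwrite("pics/w3.png",np.hstack([a,b]))
E
```

```text
6.4 [0.52248029 0.29241068 0.00711637] [-1.1838596  -0.69298288 -0.12930651] 0.0411401497985912 0.0188
w (np.float64(273.62596378921734), np.float64(236.78298554593164)) s (np.float64(255.71797492869126), np.float64(294.6839621430048)) (np.float64(256.6771424348525), np.float64(294.3936555717582))
[array([0.5254, 0.3195, 0.0095]), array([0.5145, 0.2673, 0.0095])]
scene crop origin 225 234
```

View pics/w3.png

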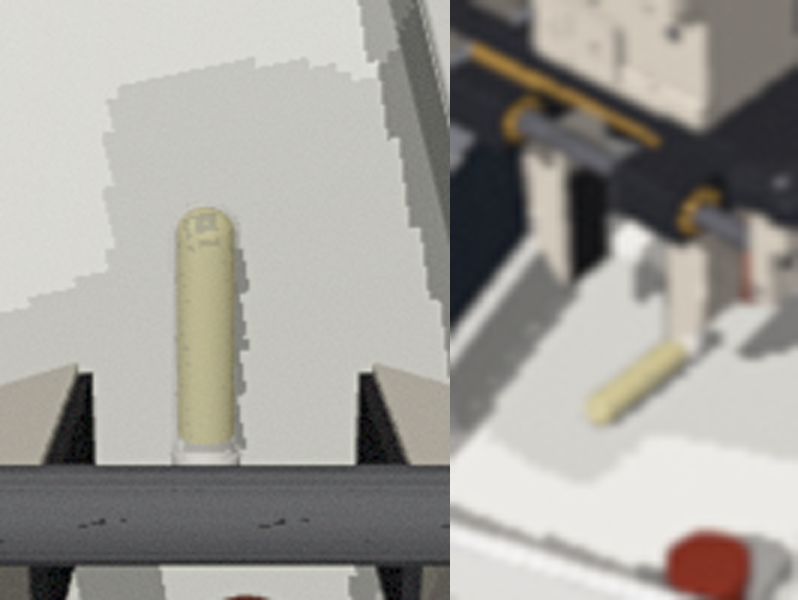

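Both cameras show the actual fingertips about 17-20 mm above the reported TCP, so the fingers closed above the vial. I'll descend further in guarded steps.

{"method": "jog_arm", "body": {"plan": [[0, 0, -0.05, 0, -0.1], [0, 0, -0.1, 0, -0.1], [0, 0, -0.12, 0, -0.1], [0, 0, -0.12, 0, -0.1]]}}

```text
time: 6.8
tool_pos: [0.5211, 0.2918, -0.0045]
tool_rot: [-3.141, 0.0, 1.366]
contact_force: [0.4, -0.7, -0.3]
opening: 0.0416
grip_force: 0.0
```

{"method": "jog_arm", "body": {"plan": [[0, 0, -0.03, 0, -0.1], [0, 0, -0.05, 0, -0.1], [0, 0, -0.05, 0, -0.1]]}}

```text
time: 7.1
tool_pos: [0.5211, 0.2919, -0.0085]
tool_rot: [-3.141, 0.0, 1.366]
contact_force: [-0.3, -0.9, 0.8]
opening: 0.0415
grip_force: 0.0
```

```bash
python3 - <<'E'
from h import *
cs=cams.calibration("scene");c=cams.calibration("wrist")
F=[];
for _ in range(2):
  sc=cams.read_camera("scene");s=readout.observe();F.append(s["contact_force"])
print(s["tool_pos"],np.round(F,1).tolist())
cv2.imwrite("pics/s4.png",cv2.resize(sc[240:320,210:310],(800,640))[:600])
E
```

```text
[ 0.52126662  0.29193741 -0.0082081 ] [[0.1, 0.7, 0.7], [-0.2, -0.5, -0.2]]
```

View pics/s4.png

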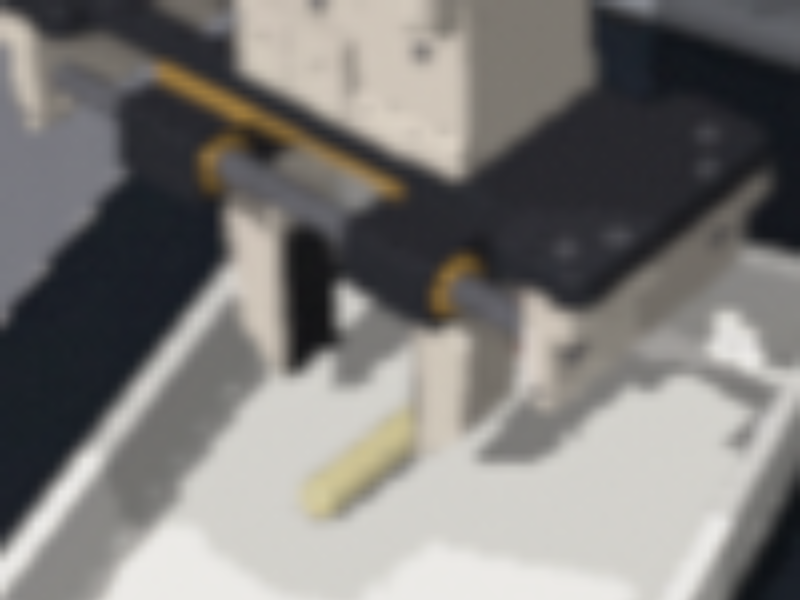

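No contact yet. The fingers now straddle the vial, with the tips about 10 mm above the floor, so I'll lower further under guard.

{"method": "jog_arm", "body": {"plan": [[0, 0, -0.02, 0, -0.1], [0, 0, -0.04, 0, -0.1], [0, 0, -0.04, 0, -0.1]]}}

```text
time: 7.5
tool_pos: [0.5211, 0.2918, -0.0117]
tool_rot: [-3.141, 0.0, 1.366]
contact_force: [-0.1, 0.2, -0.4]
opening: 0.0413
grip_force: 0.0
```

{"method": "jog_arm", "body": {"plan": [[0, 0, -0.02, 0, -0.1], [0, 0, -0.02, 0, -0.1]]}}

```text
time: 7.7
tool_pos: [0.5212, 0.2919, -0.0132]
tool_rot: [-3.141, 0.0, 1.366]
contact_force: [0.1, 0.2, -0.6]
opening: 0.0415
grip_force: 0.0
```

{"method": "jog_arm", "body": {"plan": [[0, 0, 0, 0, -0.5], [0, 0, 0, 0, -0.7], [0, 0, 0, 0, -1], [0, 0, 0, 0, -1], [0, 0, 0, 0, -1], [0, 0, 0, 0, -1], [0, 0, 0, 0, -1]], "squeeze": 12}}

```text
time: 8.4
tool_pos: [0.5213, 0.2919, -0.013]
tool_rot: [3.142, 0.0, 1.366]
contact_force: [0.7, 1.0, -0.3]
opening: 0.0007
grip_force: 0.0
```

{"method": "jog_arm", "body": {"plan": [[0, 0, 0, 0, -0.1], [0, 0, 0, 0, -0.1], [0, 0, 0, 0, -0.1], [0, 0, 0, 0, -0.1], [0, 0, 0, 0, -0.1]]}}

```text
time: 8.9
tool_pos: [0.5213, 0.2919, -0.013]
tool_rot: [3.141, 0.0, 1.366]
contact_force: [-0.2, 0.5, -0.2]
opening: 0.0357
grip_force: 0.0
```

{"method": "jog_arm", "body": {"plan": [[0, 0, -0.02, 0, -0.1], [0, 0, -0.04, 0, -0.1], [0, 0, -0.05, 0, -0.1], [0, 0, -0.05, 0, -0.1]]}}

```text
time: 9.3
tool_pos: [0.5211, 0.2919, -0.0172]
tool_rot: [-3.141, 0.0, 1.366]
contact_force: [-0.9, 0.6, -0.3]
opening: 0.0411
grip_force: 0.0
```

```bash
python3 - <<'E'
from h import *
c=cams.calibration("wrist")
im=cams.read_camera("wrist");sc=cams.read_camera("scene");s=readout.observe();print(s["tool_pos"],s["contact_force"],s["opening"],proj(c,s["tool_pos"]))
a=cv2.resize(im[120:320,200:350],(450,600),interpolation=cv2.INTER_CUBIC)
b=cv2.resize(sc[250:350,225:283],(348,600),interpolation=cv2.INTER_CUBIC)
cv2.imwrite("pics/s5.png",np.hstack([a,b]))
E
```

```text
[ 0.5212722   0.29190038 -0.01702923] [-0.63970089  0.57774414 -0.16511854] 0.04118941289798782 (np.float64(273.3324668588415), np.float64(236.7308853832509))
```

View pics/s5.png

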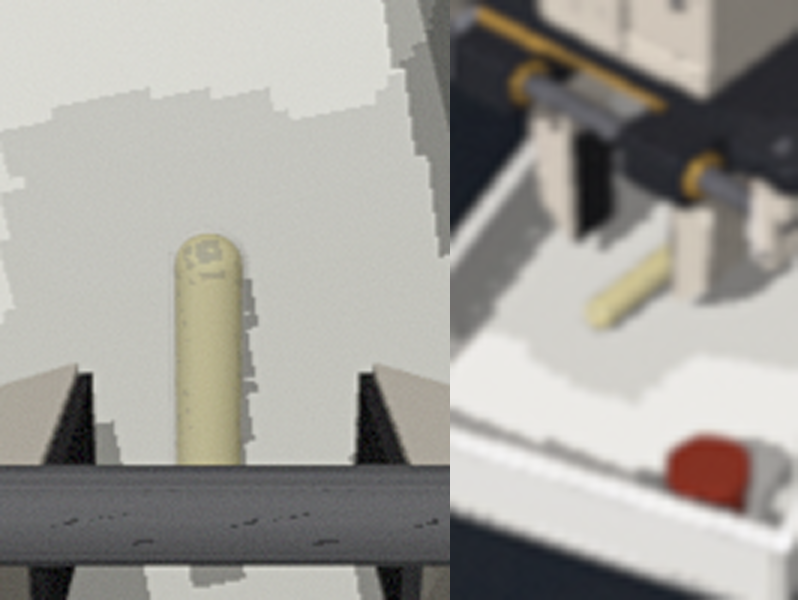

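Working out the near edge of the fingertips in the wrist view (row ~245, gap 88 px) puts the real tips about 40 mm above the reported TCP, so they are still around z≈0.024. I'll continue down in guarded steps.

{"method": "jog_arm", "body": {"plan": [[0, 0, -0.04, 0, -0.1], [0, 0, -0.08, 0, -0.1], [0, 0, -0.12, 0, -0.1], [0, 0, -0.12, 0, -0.1]]}}

```text
time: 9.8
tool_pos: [0.5208, 0.2918, -0.0272]
tool_rot: [-3.141, 0.001, 1.366]
contact_force: [0.2, -0.6, 0.4]
opening: 0.0415
grip_force: 0.0
```

{"method": "jog_arm", "body": {"plan": [[0, 0, -0.02, 0, -0.1], [0, 0, -0.04, 0, -0.1], [0, 0, -0.04, 0, -0.1]]}}

```text
time: 10.1
tool_pos: [0.5212, 0.2919, -0.03]
tool_rot: [-3.141, 0.0, 1.366]
contact_force: [0.4, -0.1, 0.8]
opening: 0.0407
grip_force: 0.0
```

{"method": "jog_arm", "body": {"plan": [[0, 0, 0, 0, -0.5], [0, 0, 0, 0, -0.7], [0, 0, 0, 0, -1], [0, 0, 0, 0, -1], [0, 0, 0, 0, -1], [0, 0, 0, 0, -1], [0, 0, 0, 0, -1]], "squeeze": 12}}

```text
time: 10.8
tool_pos: [0.5213, 0.2919, -0.0297]
tool_rot: [3.141, -0.0, 1.366]
contact_force: [0.1, -0.3, 1.7]
opening: 0.0119
grip_force: 12.0
```

Gripped: opening 11.9 mm at 12 N, but right at the fingertips. I'll regrip a few mm lower.

{"method": "jog_arm", "body": {"plan": [[0, 0, 0, 0, -0.5], [0, 0, 0, 0, -0.5], [0, 0, -0.02, 0, -0.5], [0, 0, -0.04, 0, -0.5], [0, 0, -0.04, 0, -0.5]]}}

```text
time: 11.3
tool_pos: [0.5217, 0.292, -0.0309]
tool_rot: [3.14, -0.001, 1.366]
contact_force: [-4.1, -2.9, 16.6]
opening: 0.023
grip_force: 8.1
```

{"method": "jog_arm", "body": {"plan": [[0, 0, -0.015, 0, -0.5], [0, 0, -0.015, 0, -0.5]]}}

```text
time: 11.5
tool_pos: [0.5217, 0.2921, -0.031]
tool_rot: [3.14, -0.001, 1.366]
contact_force: [-7.1, -4.1, 25.0]
opening: 0.0228
grip_force: 12.4
```

{"method": "jog_arm", "body": {"plan": [[0, 0, 0, 0, -1], [0, 0, 0, 0, -1], [0, 0, 0, 0, -1], [0, 0, 0, 0, -1], [0, 0, 0, 0, -1]], "squeeze": 12}}

```text
time: 12.0
tool_pos: [0.5229, 0.2927, -0.0309]
tool_rot: [3.138, -0.003, 1.366]
contact_force: [-3.4, -1.1, 21.8]
opening: 0.012
grip_force: 19.8
```

The floor was felt at reported z ≈ -0.031, so the tips sit 34 mm above the reported TCP, and the vial axis is at reported z + 40 mm. Lifting.

{"method": "jog_arm", "body": {"plan": [[0, 0, 0.06, 0, -1], [0, 0, 0.3, 0, -1], [0, 0, 0.7, 0, -1], [0, 0, 1, 0, -1], [0, 0, 1, 0, -1]], "squeeze": 15}}

```text
time: 12.5
tool_pos: [0.5235, 0.2929, 0.0493]
tool_rot: [3.136, -0.004, 1.366]
contact_force: [-0.3, -0.3, 0.3]
opening: 0.0117
grip_force: 15.0
```

{"method": "jog_arm", "body": {"plan": [[0, 0, 0.5, 0, -1], [0, 0, 0.8, 0, -1], [0, 0, 0.8, 0, -1]]}}

```text
time: 12.8
tool_pos: [0.523, 0.2927, 0.1125]
tool_rot: [3.137, -0.003, 1.366]
contact_force: [-0.2, -1.0, -0.7]
opening: 0.0121
grip_force: 15.0
```

```bash
python3 - <<'E'
from h import *
c=cams.calibration("top")
f=5.5
L=dict(tl=(35,108,.012),tr=(603,120,.012),bl=(28,367,.012),br=(600,380,.012),pivot=(450,192,.079),grip=(770,43,.113),anv_edge=(97,265,.060),padface=(208,268,.044),guideL=(333,270,.056),guideR=(371,270,.056),sad1l=(97,235,.042),sad1=(118,265,.036))
for k,(u,v,z) in L.items(): print(k,at(c,283+u/f,193+v/f,z).round(4))
s=readout.observe();print(s["tool_pos"],s["opening"],s["grip_force"])
im=cams.read_camera("wrist");cv2.imwrite("pics/w6.png",im)
E
```

```text
tl [0.5652 0.0841 0.012 ]
tr [ 0.556  -0.1686  0.012 ]
bl [0.4494 0.089  0.012 ]
br [ 0.4409 -0.1612  0.012 ]
pivot [ 0.5157 -0.0902  0.079 ]
grip [ 0.5713 -0.2187  0.113 ]
anv_edge [0.4889 0.0586 0.06  ]
padface [0.4887 0.0103 0.044 ]
guideL [ 0.4858 -0.0423  0.056 ]
guideR [ 0.4856 -0.0584  0.056 ]
sad1l [0.5039 0.058  0.042 ]
sad1 [0.4914 0.049  0.036 ]
[0.5230482  0.29266109 0.11250516] 0.012080863325708069 14.999882876873016
```

{"method": "jog_arm", "body": {"plan": [[-0.1, -0.83, 0, 0.03, -1], [-0.1, -0.83, 0, 0.03, -1], [-0.1, -0.83, 0, 0.03, -1]]}}

```text
time: 13.15
tool_pos: [0.5121, 0.2232, 0.108]
tool_rot: [-3.138, 0.002, 1.41]
contact_force: [0.0, -0.2, -0.2]
opening: 0.012
grip_force: 15.0
```

{"method": "jog_arm", "body": {"plan": [[-0.1, -0.83, 0, 0.03, -1], [-0.1, -0.83, 0, 0.03, -1], [-0.1, -0.83, 0, 0.03, -1]]}}

```text
time: 13.45
tool_pos: [0.5048, 0.1579, 0.1088]
tool_rot: [-3.14, 0.0, 1.457]
contact_force: [-0.0, -0.4, 0.4]
opening: 0.0118
grip_force: 15.0
```

{"method": "jog_arm", "body": {"plan": [[-0.1, -0.83, 0, 0.03, -1], [-0.1, -0.83, 0, 0.03, -1], [-0.1, -0.83, 0, 0.03, -1]]}}

```text
time: 13.75
tool_pos: [0.4974, 0.0922, 0.1093]
tool_rot: [-3.141, -0.0, 1.505]
contact_force: [0.5, 0.8, -1.3]
opening: 0.012
grip_force: 15.0
```

{"method": "jog_arm", "body": {"plan": [[-0.1, -0.83, 0, 0.02, -1], [-0.1, -0.83, 0, 0.02, -1], [-0.1, -0.83, 0, 0.02, -1], [-0.1, -0.83, 0, 0.02, -1], [-0.1, -0.83, 0, 0.02, -1]]}}

```text
time: 14.25
tool_pos: [0.4896, 0.0279, 0.1096]
tool_rot: [-3.142, -0.001, 1.54]
contact_force: [0.3, 0.9, -0.3]
opening: 0.012
grip_force: 15.0
```

```bash
python3 - <<'E'
from h import *
c=cams.calibration("wrist");im=cams.read_camera("wrist");s=readout.observe()
print(s["time"],s["tool_pos"],s["tool_rot"],s["opening"])
p=s["tool_pos"];print("tcp",proj(c,p),"vial axis pt",proj(c,p+[0,0,.0405]))
O=np.array([.489,.0257]);psi=-.034
X=np.array([np.cos(psi),np.sin(psi)]);Y=np.array([-np.sin(psi),np.cos(psi)])
f=4
for n,x,y,z in[("anvTop",0,32,60),("sad+L",-12.5,24.5,42),("sad+R",12.5,24.5,42),("sad-L",-12.5,-24.5,42),("sad-R",12.5,-24.5,42),("place+",0,26,42.5)]:
  q=O+X*x/1e3+Y*y/1e3;u,v=proj(c,[*q,z/1e3]);print(n,round((u-180)*f,1),round((v-110)*f,1))
cv2.imwrite("pics/w7.png",cv2.resize(im[110:260,180:380],None,fx=f,fy=f,interpolation=cv2.INTER_CUBIC))
E
```

```text
14.3 [0.48953421 0.02780735 0.10968017] [ 3.14158186e+00 -4.34803059e-04  1.54001083e+00] 0.012085963953504473
tcp (np.float64(273.14321182392786), np.float64(236.69610153343427)) vial axis pt (np.float64(272.78410786900264), np.float64(265.74970829988894))
anvTop 371.4 245.3
sad+L 304.2 270.2
sad+R 439.5 270.7
sad-L 306.8 520.6
sad-R 435.9 520.9
place+ 371.8 262.9
```

View pics/w7.png

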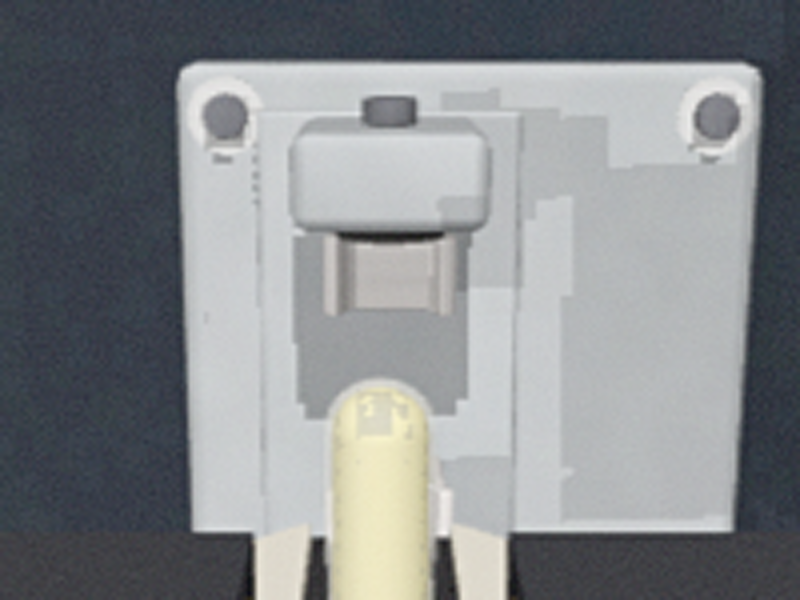

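The saddle centre is at column 390 and the vial at 380, with the same direction and the cap end toward the pad. That calls for about +1.6 mm in x. I'll also shift -3 mm in y and lower.

{"method": "jog_arm", "body": {"plan": [[0.02, -0.04, -0.3, 0, -1], [0.02, -0.04, -0.7, 0, -1], [0.02, -0.04, -1, 0, -1], [0.02, -0.04, -1, 0, -1], [0.02, -0.04, -1, 0, -1]]}}

```text
time: 14.8
tool_pos: [0.4911, 0.0238, 0.0301]
tool_rot: [-3.141, -0.0, 1.539]
contact_force: [-0.7, -0.5, 1.3]
opening: 0.0117
grip_force: 15.0
```

{"method": "jog_arm", "body": {"plan": [[0, 0, -0.1, 0, -1], [0, 0, -0.2, 0, -1], [0, 0, -0.25, 0, -1], [0, 0, -0.27, 0, -1], [0, 0, -0.27, 0, -1]]}}

```text
time: 15.3
tool_pos: [0.4908, 0.0231, 0.0081]
tool_rot: [-3.141, -0.0, 1.539]
contact_force: [0.4, -0.9, 0.0]
opening: 0.0119
grip_force: 15.0
```

{"method": "jog_arm", "body": {"plan": [[0, 0, -0.03, 0, -1], [0, 0, -0.06, 0, -1], [0, 0, -0.06, 0, -1]]}}

```text
time: 15.6
tool_pos: [0.4907, 0.0231, 0.0032]
tool_rot: [-3.141, 0.0, 1.539]
contact_force: [1.3, 0.7, 0.4]
opening: 0.0122
grip_force: 15.0
```

{"method": "jog_arm", "body": {"plan": [[0, 0, -0.02, 0, -1], [0, 0, -0.03, 0, -1], [0, 0, -0.03, 0, -1]]}}

```text
time: 15.9
tool_pos: [0.4911, 0.0231, 0.002]
tool_rot: [3.141, 0.0, 1.539]
contact_force: [-3.3, 0.6, 10.1]
opening: 0.0118
grip_force: 15.0
```

{"method": "jog_arm", "body": {"plan": [[0, 0, -0.01, 0, -1], [0, 0, -0.02, 0, -1], [0, 0, -0.02, 0, -1]]}}

```text
time: 16.2
tool_pos: [0.4911, 0.0231, 0.0012]
tool_rot: [3.14, 0.0, 1.539]
contact_force: [-5.7, -0.4, 20.3]
opening: 0.0119
grip_force: 15.0
```

Seated at the expected height. Relieve the push and release.

{"method": "jog_arm", "body": {"plan": [[-0.008, 0, 0.025, 0, -1], [-0.008, 0, 0.025, 0, -1], [-0.008, 0, 0.025, 0, -0.5], [-0.008, 0, 0.025, 0, -0.4], [-0.008, 0, 0.025, 0, -0.4], [-0.008, 0, 0.025, 0, -0.4]], "squeeze": 10}}

```text
time: 16.8
tool_pos: [0.4902, 0.0232, 0.0012]
tool_rot: [-3.141, -0.0, 1.539]
contact_force: [0.2, 0.2, -0.5]
opening: 0.0273
grip_force: 0.0
```

{"method": "jog_arm", "body": {"plan": [[0, 0, 0.1, 0, -0.4], [0, 0, 0.4, 0, -0.4], [0, 0, 0.8, 0, -0.4], [0, 0, 1, 0, -0.4], [0, 0, 1, 0, -0.4]]}}

```text
time: 17.3
tool_pos: [0.4921, 0.023, 0.0842]
tool_rot: [3.136, 0.0, 1.539]
contact_force: [-0.2, 1.2, 0.3]
opening: 0.0277
grip_force: 0.0
```

{"method": "jog_arm", "body": {"plan": [[0, 0, 0.5, 0, -0.4], [0, 0, 0.5, 0, -0.4], [0, 0, 0.5, 0, 0], [0, 0, 0.5, 0, 0]]}}

```text
time: 17.7
tool_pos: [0.4894, 0.0232, 0.1202]
tool_rot: [-3.139, -0.0, 1.539]
contact_force: [0.5, 0.3, -0.2]
opening: 0.0389
grip_force: 0.0
```

```bash
python3 - <<'E'
from h import *
import json
c=cams.calibration("wrist");im=cams.read_camera("wrist");t=cams.read_camera("top");s=readout.observe()
print(s["time"],s["tool_pos"],s["tool_rot"],s["opening"],s["contact_force"])
a=cv2.resize(im[110:260,180:380],None,fx=3.2,fy=3.2,interpolation=cv2.INTER_CUBIC)[:,:640]
b=cv2.resize(t[193:268,283:428],None,fx=4,fy=4,interpolation=cv2.INTER_CUBIC)[:]
o=np.zeros((600,800,3),np.uint8)
a=cv2.resize(im[110:260,180:380],(400,300));o[:300,:400]=a;o[300:,:580]=b
sc=cams.read_camera("scene");o[:300,400:800]=cv2.resize(sc[185:260,280:380],(400,300),interpolation=cv2.INTER_CUBIC)
cv2.imwrite("pics/p8.png",o)
E
```

```text
17.8 [0.48938941 0.02321064 0.12016164] [-3.13907402e+00 -1.93740165e-04  1.53857931e+00] 0.04449368780351036 [-0.91694519 -0.21029039 -1.09468354]
```

View pics/p8.png

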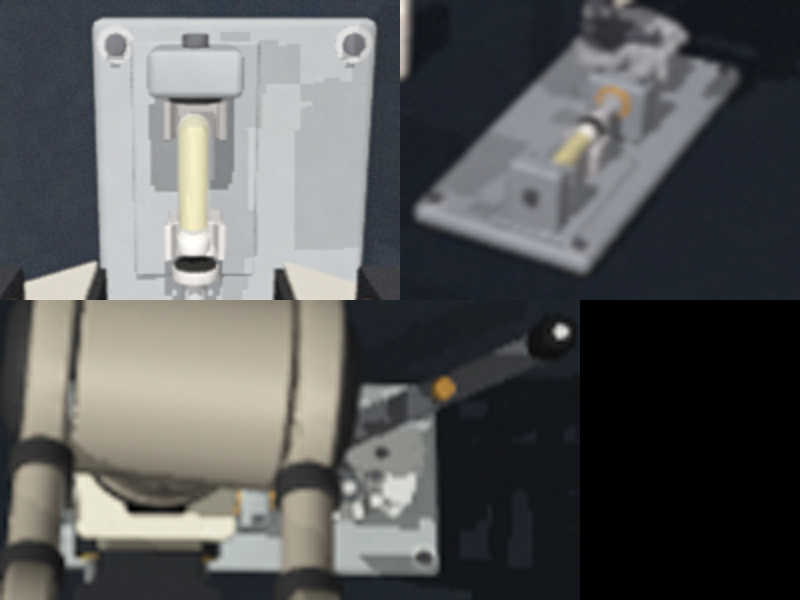

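The wrist view shows the vial lying in both saddles (vial column ~193, saddles ~195) with the cap toward the pad. The scene view agrees, and the lever is at rest. Next is the lever: move above its grip.

{"method": "jog_arm", "body": {"plan": [[0.26, -0.76, 0, 0, 0.3], [0.26, -0.76, 0, 0, 0.3], [0.26, -0.76, 0, 0, 0.3]]}}

```text
time: 18.15
tool_pos: [0.5113, -0.0394, 0.1207]
tool_rot: [-3.141, 0.0, 1.536]
contact_force: [-0.6, 0.5, 0.7]
opening: 0.0592
grip_force: 0.0
```

{"method": "jog_arm", "body": {"plan": [[0.26, -0.76, 0, 0, 0.3], [0.26, -0.76, 0, 0, 0.3], [0.26, -0.76, 0, 0, 0.3]]}}

```text
time: 18.45
tool_pos: [0.5319, -0.0994, 0.1209]
tool_rot: [-3.141, -0.0, 1.536]
contact_force: [-0.8, 0.8, -0.5]
opening: 0.0595
grip_force: 0.0
```

{"method": "jog_arm", "body": {"plan": [[0.26, -0.76, 0, 0, 0.3], [0.26, -0.76, 0, 0, 0.3], [0.26, -0.76, 0, 0, 0.3]]}}

```text
time: 18.75
tool_pos: [0.5526, -0.1596, 0.1209]
tool_rot: [-3.141, -0.001, 1.537]
contact_force: [-0.5, 0.7, 0.1]
opening: 0.0596
grip_force: 0.0
```

{"method": "jog_arm", "body": {"plan": [[0.26, -0.75, 0, 0, 0.3], [0.26, -0.75, 0, 0, 0.3], [0.26, -0.75, 0, 0, 0.3], [0.26, -0.75, 0, 0, 0.3]]}}

```text
time: 19.15
tool_pos: [0.5728, -0.2173, 0.1211]
tool_rot: [-3.14, -0.002, 1.539]
contact_force: [0.5, -0.0, -0.2]
opening: 0.0596
grip_force: 0.0
```

```bash
python3 - <<'E'
from h import *
c=cams.calibration("wrist");im=cams.read_camera("wrist");s=readout.observe()
print(s["time"],s["tool_pos"],s["tool_rot"],s["opening"],s["contact_force"])
cv2.imwrite("pics/w9.png",im)
# dark round grip: expected projection and darkest blob near
u,v=proj(c,[.572,-.219,.113]);print(u,v, proj(c,[.572,-.219,.07]))
g=cv2.cvtColor(im,cv2.COLOR_BGR2GRAY)
np.set_printoptions(linewidth=250)
print(g[int(v)-50:int(v)+24:6,int(u)-60:int(u)+62:5])
E
```

```text
19.2 [ 0.57288401 -0.21720067  0.12125759] [-3.14053710e+00 -1.23481110e-03  1.53963706e+00] 0.059777735750754374 [ 0.33735655  0.12086157 -0.62874358]
272.062644527815 234.67909058646714 (np.float64(272.56779409171236), np.float64(214.9791473283067))
[[ 59  60  40  46  42  43  40  97 127 130 132 128 119  63  60  64  62  61  64  58  59  59  56  56  56]
 [ 65  58  42  41  47  43  42  45 126 124 126 128 126  86  59  59  66  63  64  53  59  54  60  55  58]
 [ 57  63  57  46  50  41  49  47  66 131 128 130 125 121  62  66  60  63  62  57  60  55  58  55  54]
 [ 64  67  62  61  47  45  43  50  48 122 124 127 140 127 100  63  61  61  60  64  60  64  55  57  55]
 [ 65  63  59  61  65  48  41  46  46  61 138  34  42  43  33  96  64  62  62  65  62  66  61  65  61]
 [ 62  62  56  62  63  46  40  44  43  45  41  43  49  40  43  33  63  65  59  66  57  66  61  68  64]
 [ 64  61  62  58  63  52  45  43  42  36  40  36  51  56  40  35  52  64  68  65  61  59  64  64  66]
 [ 61  61  60  65  58  50  46  42  43  36  46  48  59  53  48  43  32  67  56  63  62  59  58  62  63]
 [ 59  61  61  64  62  54  65  43  44  31  50  44 213 209  38  51  31  63  62  65  63  62  69  60  66]
 [ 65  63  59  62  61  68  60  46  44  42  43  53 200 196  65  47  54  63  58  65  70  65  61  56  61]
 [ 57  56  60  61  61  60  59  60  49  50  22  47  33  31  40  41  59  61  64  62  64  62  66  64  70]
 [ 60  61  66  60  60  64  62  63  51  47  43  48  35  42  62  66  66  65  62  61  67  64  60  65  61]
 [ 62  64  65  64  64  65  59  65  64  55  44  45  46  46  57  65  66  67  64  61  61  64  59  69  69]]
```

The grip's white top dot is at (274,235), against the predicted (272,235), so the hand is centred. Lower and grip.

{"method": "jog_arm", "body": {"plan": [[0, -0.02, -0.3, 0, 0.3], [0, -0.02, -0.5, 0, 0.3], [0, -0.02, -0.7, 0, 0.3], [0, -0.02, -0.8, 0, 0.3], [0, -0.02, -0.86, 0, 0.3], [0, -0.02, -0.86, 0, 0.3]]}}

```text
time: 19.8
tool_pos: [0.5733, -0.2201, 0.0526]
tool_rot: [-3.141, -0.0, 1.539]
contact_force: [-0.5, 0.5, 0.7]
opening: 0.0596
grip_force: 0.0
```

{"method": "jog_arm", "body": {"plan": [[0, 0, 0, 0, 0], [0, 0, 0, 0, -0.3], [0, 0, 0, 0, -0.5], [0, 0, 0, 0, -1], [0, 0, 0, 0, -1], [0, 0, 0, 0, -1]], "squeeze": 25}}

```text
time: 20.4
tool_pos: [0.5727, -0.2209, 0.0528]
tool_rot: [-3.14, -0.0, 1.539]
contact_force: [-3.5, -1.0, 2.3]
opening: 0.0231
grip_force: 25.0
```

```bash
python3 - <<'E'
from h import *
s=readout.observe();p=s["tool_pos"];print(s["time"],p,s["contact_force"],s["opening"],s["grip_force"])
psi=-.034
for s_ in np.arange(0,1.0,.1):
    d=[]
    for a in(0,s_):
        th=.436-a;x,y=.14*np.sin(th),-.14*np.cos(th)
        d.append(np.array([np.cos(psi)*x-np.sin(psi)*y,np.sin(psi)*x+np.cos(psi)*y]))
    q=d[1]-d[0];print(round(s_,2),(q*1e3).round(1),(q/.08).round(3))
E
```

```text
20.4 [ 0.57270951 -0.22089637  0.05275587] [-3.54524785 -0.98129279  2.29191985] 0.023087457915654273 25.000605024397373
0.0 [0. 0.] [0. 0.]
0.1 [-13.1  -4.8] [-0.164 -0.06 ]
0.2 [-26.7  -8.3] [-0.334 -0.104]
0.3 [-40.5 -10.4] [-0.507 -0.13 ]
0.4 [-54.5 -11.2] [-0.681 -0.14 ]
0.5 [-68.5 -10.5] [-0.856 -0.131]
0.6 [-82.3  -8.4] [-1.029 -0.105]
0.7 [-95.9  -5. ] [-1.199 -0.062]
0.8 [-109.    -0.2] [-1.363 -0.003]
0.9 [-121.7    5.8] [-1.521  0.073]
```

{"method": "jog_arm", "body": {"plan": [[-0.05, -0.02, 0, 0, -1], [-0.11, -0.04, 0, 0, -1], [-0.164, -0.06, 0, 0, -1], [-0.25, -0.084, 0, 0, -1], [-0.334, -0.104, 0, 0, -1], [-0.334, -0.104, 0, 0, -1]]}}

```text
time: 21.0
tool_pos: [0.5476, -0.229, 0.0529]
tool_rot: [3.139, -0.0, 1.538]
contact_force: [4.8, 3.1, -1.9]
opening: 0.0229
grip_force: 25.0
```

{"method": "jog_arm", "body": {"plan": [[-0.085, -0.016, 0, 0, -1], [-0.173, -0.026, 0, 0, -1], [-0.173, -0.026, 0, 0, -1]]}}

```text
time: 21.3
tool_pos: [0.5338, -0.2313, 0.0529]
tool_rot: [3.139, 0.0, 1.538]
contact_force: [6.3, 2.3, -2.0]
opening: 0.023
grip_force: 25.0
```

{"method": "jog_arm", "body": {"plan": [[-0.06, -0.005, 0, 0, -1], [-0.122, -0.008, 0, 0, -1], [-0.122, -0.008, 0, 0, -1]]}}

```text
time: 21.6
tool_pos: [0.5244, -0.2321, 0.0529]
tool_rot: [3.139, 0.001, 1.538]
contact_force: [5.3, 1.7, -1.9]
opening: 0.0233
grip_force: 25.0
```

{"method": "jog_arm", "body": {"plan": [[-0.035, 0, 0, 0, -1], [-0.035, 0, 0, 0, -1]]}}

```text
time: 21.8
tool_pos: [0.5219, -0.2322, 0.0529]
tool_rot: [3.138, 0.001, 1.538]
contact_force: [6.5, 0.5, -1.8]
opening: 0.0233
grip_force: 25.0
```

{"method": "jog_arm", "body": {"plan": [[-0.035, 0, 0, 0, -1], [-0.035, 0, 0, 0, -1]]}}

```text
time: 22.0
tool_pos: [0.5192, -0.2322, 0.0529]
tool_rot: [3.138, 0.001, 1.538]
contact_force: [6.2, 0.9, -2.1]
opening: 0.0229
grip_force: 25.0
```

{"method": "jog_arm", "body": {"plan": [[-0.035, 0, 0, 0, -1], [-0.035, 0, 0, 0, -1]]}}

```text
time: 22.2
tool_pos: [0.5165, -0.2323, 0.0529]
tool_rot: [3.138, 0.001, 1.538]
contact_force: [7.3, 1.4, -3.0]
opening: 0.0232
grip_force: 25.0
```

{"method": "jog_arm", "body": {"plan": [[-0.035, 0.002, 0, 0, -1], [-0.035, 0.002, 0, 0, -1]]}}

```text
time: 22.4
tool_pos: [0.5142, -0.2323, 0.0529]
tool_rot: [3.137, 0.001, 1.538]
contact_force: [8.8, 0.8, -2.9]
opening: 0.023
grip_force: 25.0
```

{"method": "jog_arm", "body": {"plan": [[-0.035, 0.003, 0, 0, -1], [-0.035, 0.003, 0, 0, -1]]}}

```text
time: 22.6
tool_pos: [0.5117, -0.2322, 0.0529]
tool_rot: [3.136, 0.002, 1.538]
contact_force: [9.3, 0.4, -4.8]
opening: 0.0229
grip_force: 25.0
```

{"method": "jog_arm", "body": {"plan": [[-0.035, 0.003, 0, 0, -1], [-0.035, 0.003, 0, 0, -1]]}}

```text
time: 22.8
tool_pos: [0.5093, -0.2321, 0.0529]
tool_rot: [3.136, 0.002, 1.538]
contact_force: [10.5, 0.6, -5.7]
opening: 0.0229
grip_force: 25.0
```

{"method": "jog_arm", "body": {"plan": [[-0.035, 0.004, 0, 0, -1], [-0.035, 0.004, 0, 0, -1]]}}

```text
time: 23.0
tool_pos: [0.5054, -0.2318, 0.0529]
tool_rot: [3.138, 0.002, 1.539]
contact_force: [6.5, -1.0, -3.3]
opening: 0.0229
grip_force: 25.0
```

{"method": "jog_arm", "body": {"plan": [[-0.035, 0.004, 0, 0, -1], [-0.035, 0.004, 0, 0, -1]]}}

```text
time: 23.2
tool_pos: [0.5025, -0.2315, 0.0529]
tool_rot: [3.138, 0.002, 1.538]
contact_force: [6.7, -0.8, -2.9]
opening: 0.0228
grip_force: 25.0
```

First click at x ≈ 0.507 (about 0.48 rad). Continue for the second.

{"method": "jog_arm", "body": {"plan": [[-0.035, 0.006, 0, 0, -1], [-0.035, 0.006, 0, 0, -1]]}}

```text
time: 23.4
tool_pos: [0.4999, -0.2312, 0.053]
tool_rot: [3.137, 0.002, 1.538]
contact_force: [7.3, -1.7, -4.1]
opening: 0.0231
grip_force: 25.0
```

{"method": "jog_arm", "body": {"plan": [[-0.035, 0.006, 0, 0, -1], [-0.035, 0.006, 0, 0, -1]]}}

```text
time: 23.6
tool_pos: [0.4975, -0.2308, 0.0529]
tool_rot: [3.137, 0.002, 1.538]
contact_force: [8.5, -2.4, -4.9]
opening: 0.0233
grip_force: 25.0
```

{"method": "jog_arm", "body": {"plan": [[-0.035, 0.006, 0, 0, -1], [-0.035, 0.006, 0, 0, -1]]}}

```text
time: 23.8
tool_pos: [0.495, -0.2305, 0.0529]
tool_rot: [3.136, 0.002, 1.538]
contact_force: [9.3, -1.4, -6.7]
opening: 0.0229
grip_force: 25.0
```

{"method": "jog_arm", "body": {"plan": [[-0.035, 0.006, 0, 0, -1], [-0.035, 0.006, 0, 0, -1]]}}

```text
time: 24.0
tool_pos: [0.4926, -0.2301, 0.053]
tool_rot: [3.135, 0.003, 1.538]
contact_force: [11.3, -1.2, -6.4]
opening: 0.0232
grip_force: 25.0
```

{"method": "jog_arm", "body": {"plan": [[-0.035, 0.007, 0, 0, -1], [-0.035, 0.007, 0, 0, -1]]}}

```text
time: 24.2
tool_pos: [0.4896, -0.2295, 0.0529]
tool_rot: [3.136, 0.003, 1.538]
contact_force: [7.9, -3.0, -5.0]
opening: 0.0229
grip_force: 25.0
```

{"method": "jog_arm", "body": {"plan": [[-0.035, 0.007, 0, 0, -1], [-0.035, 0.007, 0, 0, -1]]}}

```text
time: 24.4
tool_pos: [0.4859, -0.2287, 0.0529]
tool_rot: [3.138, 0.002, 1.538]
contact_force: [8.1, -1.4, -4.1]
opening: 0.0226
grip_force: 25.0
```

Second click at x ≈ 0.490. The third is due near 0.472.

{"method": "jog_arm", "body": {"plan": [[-0.035, 0.009, 0, 0, -1], [-0.035, 0.009, 0, 0, -1]]}}

```text
time: 24.6
tool_pos: [0.4833, -0.228, 0.0529]
tool_rot: [3.137, 0.002, 1.538]
contact_force: [7.6, -2.4, -5.7]
opening: 0.0231
grip_force: 25.0
```

{"method": "jog_arm", "body": {"plan": [[-0.035, 0.009, 0, 0, -1], [-0.035, 0.009, 0, 0, -1]]}}

```text
time: 24.8
tool_pos: [0.4807, -0.2273, 0.0529]
tool_rot: [3.137, 0.002, 1.538]
contact_force: [8.8, -1.7, -4.9]
opening: 0.0231
grip_force: 25.0
```

{"method": "jog_arm", "body": {"plan": [[-0.035, 0.01, 0, 0, -1], [-0.035, 0.01, 0, 0, -1]]}}

```text
time: 25.0
tool_pos: [0.4783, -0.2267, 0.0529]
tool_rot: [3.136, 0.003, 1.538]
contact_force: [9.7, -1.2, -7.3]
opening: 0.0233
grip_force: 25.0
```

{"method": "jog_arm", "body": {"plan": [[-0.035, 0.01, 0, 0, -1], [-0.035, 0.01, 0, 0, -1]]}}

```text
time: 25.2
tool_pos: [0.4759, -0.226, 0.053]
tool_rot: [3.135, 0.003, 1.538]
contact_force: [11.2, -1.6, -8.1]
opening: 0.023
grip_force: 25.0
```

{"method": "jog_arm", "body": {"plan": [[-0.03, 0.01, 0, 0, -1], [-0.03, 0.01, 0, 0, -1]]}}

```text
time: 25.4
tool_pos: [0.4738, -0.2253, 0.053]
tool_rot: [3.134, 0.003, 1.538]
contact_force: [12.2, -2.7, -8.2]
opening: 0.023
grip_force: 25.0
```

{"method": "jog_arm", "body": {"plan": [[-0.025, 0.008, 0, 0, -1], [-0.025, 0.008, 0, 0, -1]]}}

```text
time: 25.6
tool_pos: [0.471, -0.2244, 0.0529]
tool_rot: [3.136, 0.002, 1.538]
contact_force: [8.7, -1.8, -4.9]
opening: 0.0231
grip_force: 25.0
```

{"method": "jog_arm", "body": {"plan": [[-0.025, 0.008, 0, 0, -1], [-0.025, 0.008, 0, 0, -1]]}}

```text
time: 25.8
tool_pos: [0.4686, -0.2235, 0.0529]
tool_rot: [3.137, 0.002, 1.538]
contact_force: [9.0, -0.6, -5.6]
opening: 0.0231
grip_force: 25.0
```

Third click felt at x ≈ 0.472. A little more for margin, settle, then hand in.

{"method": "jog_arm", "body": {"plan": [[-0.02, 0.007, 0, 0, -1], [-0.02, 0.007, 0, 0, -1], [-0.02, 0.007, 0, 0, -1], [-0.02, 0.007, 0, 0, -1], [-0.02, 0.007, 0, 0, -1]]}}

```text
time: 26.3
tool_pos: [0.4672, -0.223, 0.0529]
tool_rot: [3.137, 0.002, 1.538]
contact_force: [8.8, -1.7, -4.4]
opening: 0.0228
grip_force: 25.0
```

```bash
python3 - <<'E'
from h import *
s=readout.observe();print(s["time"],s["tool_pos"],s["contact_force"],s["opening"],s["grip_force"])
if s["tool_pos"][0]>.462 and s["grip_force"]>20: print(ticket.hand_in())
E
```

```text
26.3 [ 0.46721008 -0.22296538  0.05291977] [ 8.76091255 -1.73550923 -4.44673408] 0.022837332000993357 24.99922444112599
the job is handed in; nothing more can be done
None
```

I laid the vial on both saddles with its cap toward the pad and let go of it, then pulled the lever past three felt clicks and held it about 5 mm beyond the third, short of the fourth; the job was handed in at 26.3 s and no verdict came back.

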